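# Couple the spin head to the bearing tester's ball and lock it

### The arm

A 6-joint arm with a two-finger parallel gripper is mounted at the origin on the work surface. World frame = base frame: x ahead of the robot, y to its left, z up, the work surface at z = 0. Lengths are in m, angles in degrees, forces in N, time in s.
With the tool pointing down it reaches from about 0.4 to 0.825 m from the base axis. Payload 7 kg.
Tool frame: the origin (TCP) lies on the front face of the gripper's body, between the roots of the fingers; the fingertips stand 66 mm ahead of it and the grasp point (between the pads) lies 47 mm ahead of it; z points along the fingers, y is the line along which they close (so a half turn about z gives the same grasp; the last joint's range is limited). The gripper opens to 88 mm and grips with 3 to 60 N. Pads are 19 mm wide; open, the fingers measure 130 mm over their backs; the gripper's body (78 mm by 193 mm) begins 47 mm behind the grasp point.
Start: joints at [82.111, 20.546, 0.682, 0, -70.136, -16.507], TCP at [0.279, 0.615, 0.292] pointing down, gripper open.
Joint ranges: [-176.03, 176.03], [-82.01, 121.73], [-58.28, 71.71], [-173.87, 95.51], [-174.79, -0.11], [-173.66, 173.66]. Speed limits (degrees/s): [136.94, 136.94, 172.46, 180, 180, 180].

### API

Orientations are given as [roll, pitch, yaw] about the fixed x, y, z axes, in that order (R = Rz(yaw) Ry(pitch) Rx(roll)).
In Python, from plant import ctrl gives the robot as it stands.
- The arm moves only by the tool send_rows, never from a script. Its argument "deltas" is a list of rows, each a list of 2 entries, a list of its own where there are three numbers: the shift along the tool's x, y, z each as a share of 800 mm, from -1 to 1, then the turn about the tool's z as a share of 90 degrees, from -1 to 1. A call has exactly 5 rows; each row is the pose to reach, as a shift and turn from the pose commanded when the call began, along the tool's axes at that moment; what a row does not reach only later rows make up. A row lasts 1/12 s, in which the tool goes at most 41.7 mm and 7.16 degrees, less where a joint would pass 70% of its speed; a pose out of reach is approached as far as the arm can. A call with a number of a shift or a turn outside -1 to 1 is refused whole. A call with a gripper value outside its range is refused whole. "gripper" is the opening, from 0 (shut) to 1 (fully open), set as the call begins (left out, the last holds). The fingers move at their own pace and stop on an object; the grip force is fixed at half the most. Time passes only in rows, so rows that repeat a pose let the fingers close, or fill a call up. It gives the time, the measured TCP pose, the force, the opening and the grip force at its end, in the units of the state.
- ctrl.get_obs(): the state, without advancing time (a new reading comes with each control period).
- ctrl.snapshot(name): name is "side" or "top"; returns a dict with "color" (480x640x3 uint8, red, green, blue), "vertical_fov" (degrees; the focal length in pixels is half the picture's height over the tangent of half this angle, whatever the lens; pixels are square), "cx", "cy" (the principal point, pixels), "rvec" (rotation vector, rad) and "tvec" (3), from world to camera coordinates, as OpenCV has them. Camera axes: x right, y down, z forward; pixel columns grow to the right and rows downward; lengths in m; the calibration is good to about 2 mm. A picture is of the moment at which its call begins. There is no depth.
- ctrl.close_job(): hands the job in; it is judged then, once.
Trained networks look in a picture, given as the dict that the camera call returned (one of the last four; its "shot" number tells which), for a name from the list of things; names that differ only in an ending like _2 or _b are one class to them, and where a whole thing is asked for, a point or a joint stands for the part that bears it (a point fixed in the world has none). Each returns a list of dicts, best first, with "conf" (0 to 1); they miss things now and then, are a little off and sometimes report something else, mostly with a low value. They report only what shows in the picture. A call takes as long as a camera call.
- ctrl.boxes_of(picture, thing): "xy" ([column, row] as shares, 0 to 1, of the picture: columns of its width, rows of its height, amid what is visible of it).
- ctrl.cut_out(picture, thing): "pixels" (480x640 bool, what is visible of it) and "xy" ([column, row] as shares, 0 to 1, of the picture: columns of its width, rows of its height, amid what is visible of it).
The state is a dict: "clock": time; "joint_pos": joint angles; "qvel": joint speeds; "tau": joint torques, N m; "tool_pos": TCP position; "orientation": TCP orientation; "force": force on the tool from outside, world axes, zero at the start; "moment": the same for the moment, N m; "opening": finger opening in m; "gripper_force": force on a finger pad.
Only numpy, scipy, OpenCV 4.12 (cv2) and the standard library are available. Lean on these libraries where they do the work, as an engineer would, in place of code of your own. Each camera call takes 0.05 s, during which the arm holds its last target. There are 200 camera calls.

### The job

Raise the red locking handle of the blue spin head that is parked on the rubber mat, then set the head on the ball of the spin tester's dock with its tongue lying along the deck, and push it down gently against its stiff socket until it sits fully home on the deck, the handle still up. Then press the red handle fully down to lock it and let go; the dock sits on a delicate load cell, so never push on it with more than about 20 N, and leave the other things on the table alone.

Things in the scene. Friction and masses are not known exactly. Their poses are not given: they have to be found in the camera images.
- coupler_grip (a point): Blue block of the loose spin head (0.7 kg in all), parked upright on a 4 mm thick black mat: 50 mm long (x), 44 mm wide (y, the width to grip), 46 mm high. This point is on the axis of the ball socket in its underside (bore 24.5 mm across, 38 mm deep), 25 mm above the flat underside. x points to the front, z up.
- coupler: The whole spin head: origin on the socket's axis at the underside, 25 mm below coupler_grip, same axes. In the socket a stiff brake cup grips by friction: over the last 13 mm of the way down the ball pushes it up and the load on the dock stays near 13 N, more than the head's weight (7 N), so the head stays where pushing stops; then its underside meets the deck and the load climbs. The handle can close only when the head is home.
- tongue_end (a point): End of the head's flat aluminium tongue (24 mm wide, 16 mm high), on its top: it runs back from the block along -x, from 25 to 117 mm behind the socket's axis. At the block's other end (+x) a skate bearing on a stub reaches 41 mm from the axis, 19 to 41 mm above the underside, and a flat toe plate, 6 mm thick, 61 mm.
- handle (a joint): Angle of the red locking handle on the spin head (rad): 0 fully down (locked, level above the tongue), 0.85 fully raised (stop). Its hinge runs along the head's y, 35 mm behind the socket's axis and 23 mm above coupler_grip. It has friction (about 1 N at the knob) and stays where it is left. Raised, the knob swings up and forward in a 65 mm arc.
- handle_knob (a point): Centre of the red knob at the handle's end, 65 mm from the hinge: a ball 18 mm across, to be pinched from its sides or pressed from above. With the handle down it is 100 mm behind the socket's axis, 48 mm above the head's underside, 32 mm above the tongue's top.
- dock_foot (a point): Spin tester's dock, fixed: grey base 220 x 100 x 20 mm with a dark deck (200 mm along x, 60 mm wide) above it; from the deck rises a steel ball, 22 mm across, on a 10 mm neck. This point is at table height exactly below the ball. The deck reaches 65 mm to +x of the ball and 135 mm to -x, where the head's tongue must lie. z up.
- dock: The whole dock, origin and axes as dock_foot. The deck's height is set by a clamp and not reported: its top is 40 to 56 mm above the table, the ball's centre 24 mm and the ball's top 35 mm above the deck. All heights are with the deck unloaded.
- deck (a joint): How far the dock's sprung deck (the load cell) gives under the net load on it, in m: 0 unloaded, about -0.00083 for every 10 N downwards (stiff), and it comes back. A total load of 27 N, the head's own 7 N included, is the most it bears (-0.00225).
- cup: Bystander: pewter cup, 72 mm across, 85 mm high, origin under its centre.
- seating_tool: Bystander: chrome stepped bearing seating tool standing upright, 32 mm across at the foot, 66 mm high, origin under its centre.
- dance_plug: Bystander: white urethane dance plug, 48 mm across, 36 mm high, stem up, origin under its centre.
- loupe: Bystander: black plastic magnifier loupe, 38 mm across, 36 mm high, origin under its centre.
- start_button (a joint): Bystander: red push button (30 mm across) on top of the grey spin timer (100 x 130 x 55 mm) at the back of the table; 0 out, grows to 0.006 m as it is pressed.

How it is judged (in metres and radians):
On the way, in this order (a step that is already met when the one before it is completed fails the run):
1. the handle is raised (above 0.65 rad) (value of joint handle above 0.65 rad), for 0.2 s.
2. the head is down over the ball, level, its tongue along the deck, with the handle still up (z of coupler_grip in the frame of dock_foot between 0.058 and 0.0817 m and horizontal distance between coupler_grip and dock_foot below 0.004 m and angle between coupler_grip's own z axis and vertical below 0.06 rad and angle between the x axis of coupler_grip and the x axis of dock_foot, either way round below 0.2 rad and x of handle_knob in the frame of dock_foot below -0.04 m and value of joint handle above 0.4 rad), for 0.2 s.
3. the handle is pressed down (z of coupler_grip in the frame of dock_foot between 0.058 and 0.0817 m and horizontal distance between coupler_grip and dock_foot below 0.004 m and angle between coupler_grip's own z axis and vertical below 0.06 rad and angle between the x axis of coupler_grip and the x axis of dock_foot, either way round below 0.2 rad and x of handle_knob in the frame of dock_foot below -0.04 m and value of joint handle below 0.06 rad), for 0.2 s.
At the end, for the whole second after the job is handed in: The spin head is at rest, flat on the dock's deck: its socket's axis within 4 mm of the ball's axis, fully home on the deck (else the handle cannot close), tilted less than 0.06 rad, its tongue along the deck's -x side within 0.2 rad, the handle down below 0.06 rad, nothing held (all of step 3 and contact force between coupler and dock above 1 N and linear speed of coupler below 0.01 m/s); the robot touches nothing.
It fails at once if the dock's deck is pressed down with more than 27 N in all (joint deck below -0.00225 m) (value of joint deck below -0.00225 m).
It fails at once if the spin timer's button is pressed (value of joint start_button above 0.003 m).
It fails at once if a bystander (cup, seating tool, plug, loupe) is moved more than 20 mm or tipped (distance of any of cup, seating_tool, dance_plug, loupe from where it was at the start of the episode above 0.02 m or angle between any of cup, seating_tool, dance_plug, loupe's own z axis and vertical above 0.3 rad).
It also fails if it takes over 72 s, if anything falls off the work surface, if the arm or the gripper's body presses on something with over 40 N, if the wrist force passes 120 N, or if a joint passes its speed limit or range.

## Working session

There is one attempt and no reset: what is moved stays moved. The work goes in short steps, Python scripts to look and compute and a tool call to move; the robot and the scene stay as the last step left them, time stands still between calls to the robot, and variables do not carry over. Pictures are saved under pics/ and viewed, at most 10 in all, crops included, and the job is handed in when it is done.

Besides the shell and the picture viewer there is one more tool, called after "Call:" as name([rows], argument=value, ...), one row to a line, values as JSON. send_rows: Moves the arm, as the interface text tells. Shift numbers are shares of 800 mm and turn numbers shares of 90 degrees, none past 1 either way. Its arguments: {"type":"object","properties":{"deltas":{"type":"array","items":{"type":"array"}},"gripper":{"type":"number"}},"required":["deltas"]}

```bash
mkdir -p pics; ls; cat > h.py <<'E'
import numpy as np, cv2
from plant import ctrl
def cam(p):
    f=240/np.tan(np.radians(p["vertical_fov"])/2)
    K=np.array([[f,0,p["cx"]],[0,f,p["cy"]],[0,0,1]]); R=cv2.Rodrigues(np.array(p["rvec"],float))[0]
    return K,R,np.array(p["tvec"],float).reshape(3)
def onz(p,uv,z):
    K,R,t=cam(p); d=R.T@np.linalg.inv(K)@np.array([uv[0],uv[1],1.]); c=-R.T@t
    return c+d*(z-c[2])/d[2]
def proj(p,X):
    K,R,t=cam(p); q=(K@(R@np.asarray(X,float).T+t[:,None])); return (q[:2]/q[2]).T
def tri(ps,uvs):
    A=[];b=[]
    for p,uv in zip(ps,uvs):
        K,R,t=cam(p); d=R.T@np.linalg.inv(K)@np.array([uv[0],uv[1],1.]); d/=np.linalg.norm(d); c=-R.T@t
        P=np.eye(3)-np.outer(d,d); A.append(P); b.append(P@c)
    return np.linalg.lstsq(np.vstack(A),np.hstack(b),rcond=None)[0]
def save(p,n): cv2.imwrite(f"pics/{n}.png",p["color"][:,:,::-1])
E
python3 - <<'E'
from h import *
np.set_printoptions(precision=4,suppress=True)
s=ctrl.snapshot("side");t=ctrl.snapshot("top")
save(s,"s0");save(t,"t0")
for n,p in (("side",s),("top",t)):
    K,R,tt=cam(p); print(n,K[0,0],p["cx"],p["cy"],-R.T@tt, R[2], [k for k in p if k!="color"])
    for o in ["coupler_grip","coupler","tongue_end","handle_knob","handle","dock_foot","dock","deck","cup","seating_tool","dance_plug","loupe","start_button"]:
        r=ctrl.boxes_of(p,o); print(o,[(np.round(np.array(q["xy"])*[640,480],1),round(q["conf"],2)) for q in r[:2]])
print(ctrl.get_obs())
E
```

```text
pics
side 582.2706861604448 320.9895562546526 233.36711156479157 [0.3468 0.4812 0.6562] [ 0.3447 -0.5829 -0.7358] ['vertical_fov', 'cx', 'cy', 'rvec', 'tvec', 'shot']
coupler_grip [(array([257.8, 406.3]), 0.7)]
coupler [(array([257. , 403.3]), 0.63)]
tongue_end [(array([253.7, 404.8]), 0.74)]
handle_knob [(array([273.5, 418.1]), 0.89)]
handle [(array([280.4, 420.3]), 0.96)]
dock_foot [(array([403.8, 170.1]), 0.87)]
dock [(array([409.7, 169.2]), 0.61)]
deck [(array([411.1, 155.3]), 0.64), (array([447.8, 295.4]), 0.17)]
cup [(array([337.2, 210.7]), 0.83)]
seating_tool [(array([312.1, 263.7]), 0.65)]
dance_plug [(array([378. , 275.6]), 0.98)]
loupe [(array([448.2, 294.9]), 0.6)]
start_button [(array([219.3, 202.2]), 0.75), (array([277.8, 420.4]), 0.16)]
top 597.0078151739167 320.24940730965466 231.81931896299864 [0.459  0.003  0.9601] [ 0.1864 -0.0092 -0.9824] ['vertical_fov', 'cx', 'cy', 'rvec', 'tvec', 'shot']
coupler_grip [(array([153.3, 260.7]), 0.97), (array([138.5, 290.7]), 0.58)]
coupler [(array([155.6, 260.9]), 0.82)]
tongue_end [(array([294.8, 238.6]), 0.7), (array([156.4, 264.
[... 273 characters left out ...]
.6, 260.5]), 0.74), (array([296. , 239.9]), 0.62)]
dance_plug []
loupe [(array([319.8, 355.3]), 0.72), (array([461.5, 252.9]), 0.24)]
start_button [(array([298.6, 133.3]), 0.84), (array([454.6, 261. ]), 0.49)]
{'clock': 1.4, 'joint_pos': array([ 82.1102,  20.5457,   0.6828,  -0.0007, -70.1357, -16.5055]), 'qvel': array([ 0.0096,  0.0603, -0.0298,  0.0567,  0.0049, -0.0265]), 'tau': array([  0.    , -58.2377,  29.3282,   7.0023,   0.0124,  -0.    ]), 'tool_pos': array([0.2788, 0.6147, 0.2922]), 'orientation': array([-179.9988,    0.001 ,  -24.3955]), 'force': array([-0.0586, -0.3315,  0.4046]), 'moment': array([-0.005 , -0.0027, -0.0182]), 'gripper_force': 0.0, 'opening': 0.08766313086093162}
```

View pics/t0.png

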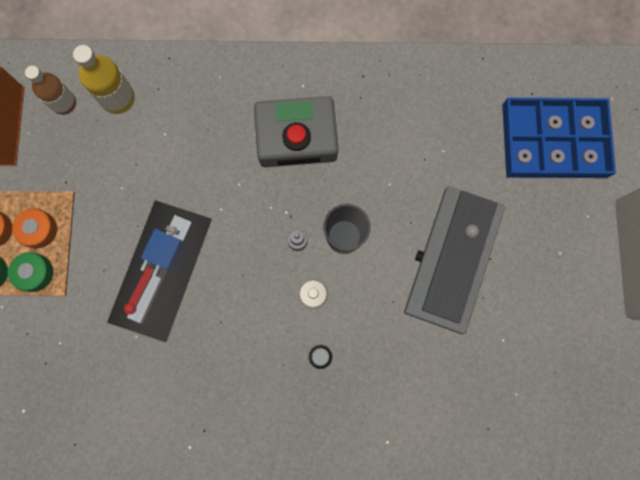

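View pics/s0.png

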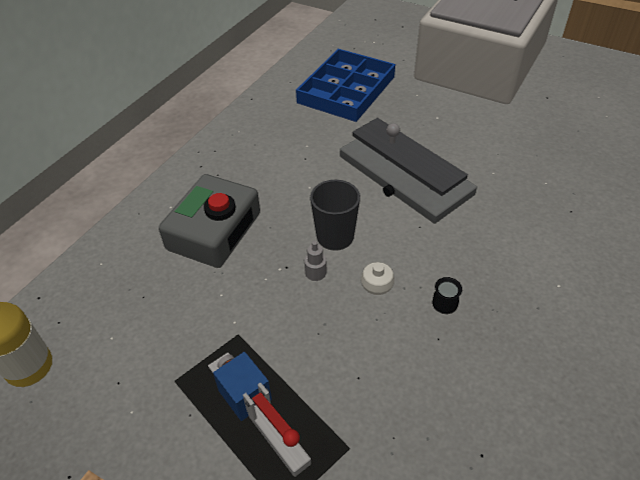

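The top view shows the head on its mat (block about (162,250), knob about (129,308), bearing toward the top), handle down. The dock's ball is at (472,231), with the deck running down-left from it. In the side view the ball is at (393,130) and the knob at (290,437). Next I'll fit silhouettes.

```bash
cat > fit.py <<'E'
from h import *
from scipy.optimize import minimize
np.set_printoptions(precision=4,suppress=True)
def box(x0,x1,y0,y1,z0,z1): return np.array([[x,y,z] for x in(x0,x1) for y in(y0,y1) for z in(z0,z1)],float)
def place(B,x,y,yaw,z=0):
    c,s=np.cos(yaw),np.sin(yaw); return B@np.array([[c,-s,0],[s,c,0],[0,0,1]]).T+[x,y,z]
def sil(p,boxes):
    m=np.zeros((480*4,640*4),np.uint8)
    for B in boxes:
        h=cv2.convexHull(((proj(p,B)+.5)*4-.5).astype(np.float32)); cv2.fillConvexPoly(m,np.round(h*16).astype(np.int32),255,shift=4)
    return cv2.resize(m,(640,480),interpolation=cv2.INTER_AREA)/255.
def col(p):
    c=p["color"].astype(int); r,g,b=c[...,0],c[...,1],c[...,2]; return r,g,b
def near(m,uv,R):
    k=np.zeros_like(m,np.uint8); cv2.circle(k,tuple(int(v) for v in uv),R,1,-1); return m&(k>0)
BLK=box(-.025,.025,-.022,.022,0,.046)
E
python3 - <<'E'
from fit import *
s=ctrl.snapshot("side");t=ctrl.snapshot("top")
bl=[];kn=[]
for p,uv in((s,(245,385)),(t,(160,260))):
    r,g,b=col(p)
    bl.append(near((b>r*1.4)&(b>g*1.2)&(b>50),uv,60)); 
    red=near((r>2*g)&(r>2*b)&(r>60),uv,90); print(bl[-1].sum(),red.sum())
    d=cv2.distanceTransform(red.astype(np.uint8),cv2.DIST_L2,5); i=np.unravel_index(d.argmax(),d.shape); kn.append((i[1],i[0])); print("knob",kn[-1],d.max())
print("knob tri",tri((s,t),kn),"onz",onz(s,kn[0],.052),onz(t,kn[1],.052))
# head: soft cost on blue pixels vs. block silhouette
x0=onz(t,(162,250),.03)
def cost(q):
    B=[place(BLK,q[0],q[1],q[2],.004)]; e=0
    for p,m in((s,bl[0]),(t,bl[1])): e+=np.abs(sil(p,B)-m).sum()/m.sum()
    for p,k in((s,kn[0]),(t,kn[1])): e+=.02*np.linalg.norm(proj(p,place(np.array([[-.1,0,.048]]),*q[:3],.004))[0]-k)
    return e
kd=onz(t,kn[1],.052)[:2]; v=x0[:2]-kd; y0=np.arctan2(v[1],v[0])
r=minimize(cost,[x0[0],x0[1],y0],method="Nelder-Mead",options=dict(initial_simplex=np.array([[0,0,0],[.006,0,0],[0,.006,0],[0,0,.1]])+[x0[0],x0[1],y0],xatol=1e-5))
print("head",r.x,np.degrees(r.x[2]),r.fun,"init",x0,np.degrees(y0))
H=r.x
# dock
bt=(tri((s,t),((393,130),(472,231))))
print("ball rough",bt)
dm=[]
for p,uv in((s,(404,170)),(t,(454,260))):
    m=[q for q in ctrl.cut_out(p,"dock")][0]; print(m["conf"],m["pixels"].sum()); dm.append(m["pixels"])
def db(q): 
    h=q[3]; return [place(box(-.145,.075,-.05,.05,0,.02),*q[:3]),place(box(-.135,.065,-.03,.03,h-.012,h),*q[:3]),place(box(-.009,.009,-.009,.009,h+.015,h+.033),*q[:3])]
def cd(q): return sum(np.abs(sil(p,db(q))-m).sum()/m.sum() for p,m in((s,dm[0]),(t,dm[1])))
q0=np.array([bt[0],bt[1],np.radians(-12),.048])
best=min((minimize(cd,q0+[0,0,a,0],method="Nelder-Mead",options=dict(initial_simplex=np.vstack([np.zeros(4),np.diag([.006,.006,.1,.006])])+q0,xatol=1e-5)) for a in(-.15,.0)),key=lambda r:r.fun)
D=best.x;print("dock",D,np.degrees(D[2]),best.fun)
# overlay
out=[]
for p,c1,c2 in((s,(250,400),(405,165)),(t,(160,265),(455,260))):
    im=cv2.resize(p["color"][:,:,::-1],None,fx=4,fy=4,interpolation=cv2.INTER_CUBIC)
    for B in [place(BLK,*H,.004)]+db(D)[:2]:
        q=((proj(p,B)+.5)*4).astype(int)
        for i in range(8):
            for j in(1,2,4):
                if not i&j: cv2.line(im,tuple(map(int,q[i])),tuple(map(int,q[i|j])),(0,255,255),1)
    for X in(place(np.array([[-.1,0,.048],[-.117,0,.016]]),*H,.004),place(np.array([[0,0,D[3]+.024]]),*D[:3])):
        for u in proj(p,X): cv2.circle(im,tuple(int(v) for v in (u+.5)*4),5,(0,255,0),1)
    for c in(c1,c2):
        a,b=c[0]*4,min(c[1]*4,1920-300); o=im[b-300:b+300,a-400:a+400] if c is not None else 0; out.append(cv2.resize(o,(400,300),interpolation=cv2.INTER_AREA))
cv2.imwrite("pics/fit.png",np.vstack([np.hstack(out[:2]),np.hstack(out[2:])]))
E
```

```text
1913 777
knob (np.int64(291), np.int64(437)) 8.3938
981 398
knob (np.int64(130), np.int64(307)) 5.0
knob tri [0.5125 0.2781 0.0592] onz [0.5132 0.2753 0.052 ] [0.5141 0.2808 0.052 ]
head [ 0.6051  0.2406 -0.3858] -22.10234721248647 0.6630553479007785 init [0.6048 0.243  0.03  ] -22.615825859821665
ball rough [ 0.6298 -0.2359  0.0718]
0.57 7155
0.87 8884
dock [ 0.6303 -0.2342 -0.3416  0.0478] -19.572127705881798 0.05479563704543603
```

View pics/fit.png

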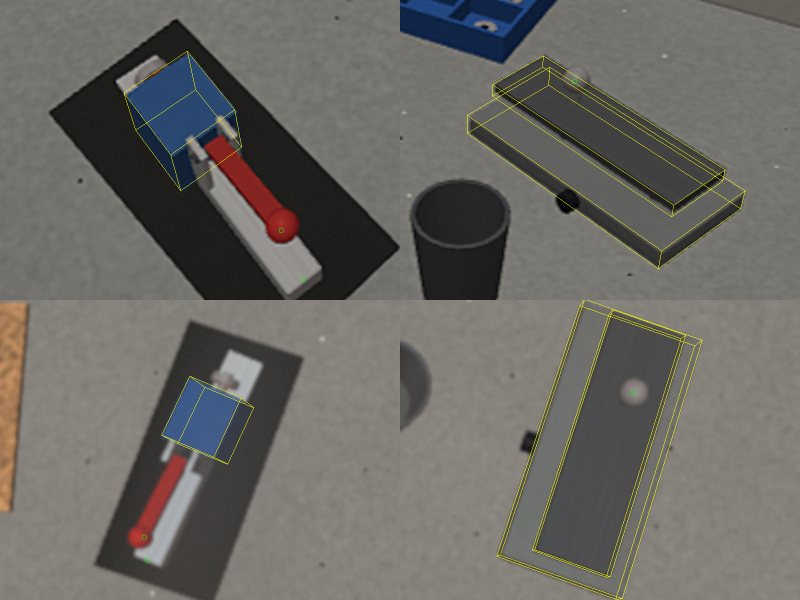

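The fit is consistent: knob at (0.5125, 0.278, 0.052), head yaw -22°, ball at (0.630, -0.235), dock yaw -19.5°. Moving above the knob.

Call:
send_rows([
  [[0.044,0.0262,0],0],
  [[0.088,0.0525,0],0],
  [[0.132,0.0788,0],0],
  [[0.176,0.105,0],0],
  [[0.22,0.131,0],0],
], gripper=0.6)

```text
clock: 2.02
tool_pos: [0.3964, 0.4449, 0.2924]
orientation: [-180.0, -0.0, -24.4]
force: [0.6, 0.3, 0.2]
opening: 0.0598
gripper_force: 0.0
```

Call:
send_rows([
  [[0.044,0.0262,0.02],0],
  [[0.088,0.0525,0.04],0],
  [[0.132,0.0788,0.06],0],
  [[0.176,0.105,0.08],-0.0256],
  [[0.22,0.131,0.1],-0.0256],
])

```text
clock: 2.43
tool_pos: [0.5074, 0.2856, 0.2162]
orientation: [-179.9, -0.0, -21.9]
force: [1.2, 0.2, 0.5]
opening: 0.0522
gripper_force: 0.0
```

```bash
cat > go.py <<'E'
# usage: go.py x y z yaw  -> shares needed from the measured pose
import sys
from h import *
o=ctrl.get_obs(); x,y,z,w=map(float,sys.argv[1:5]); p=o["tool_pos"]; psi=np.radians(o["orientation"][2])
d=np.array([x,y,z])-p; c,s=np.cos(psi),np.sin(psi)
dw=(w-o["orientation"][2]+180)%360-180
print("t",round(o["clock"],2),"pos",np.round(p,4),np.round(o["orientation"],2),"F",np.round(o["force"],1),"open",round(o["opening"],4),round(o["gripper_force"],1))
print("shares",np.round(np.array([c*d[0]+s*d[1],s*d[0]-c*d[1],-d[2]])/.8,5),"turn",round(-dw/90,4))
E
python3 go.py 0.5125 0.278 0.100 -22.1
```

```text
t 2.43 pos [0.5074 0.2856 0.2162] [-1.7995e+02 -2.0000e-02 -2.1940e+01] F [1.2 0.2 0.5] open 0.0522 0.0
shares [0.00949 0.00648 0.14521] turn 0.0018
```

Call:
send_rows([
  [[0,0,0.035],0],
  [[0,0,0.07],0],
  [[0,0,0.105],0],
  [[0,0,0.14],0],
  [[0,0,0.14],0],
])

```text
clock: 2.85
tool_pos: [0.5045, 0.2849, 0.0994]
orientation: [179.6, 0.2, -22.2]
force: [-0.9, 0.1, -1.1]
opening: 0.0526
gripper_force: 0.0
```

```bash
python3 - <<'E'
from h import *
s=ctrl.snapshot("side");t=ctrl.snapshot("top")
a=cv2.resize(s["color"][300:480,150:390],(400,300));b=cv2.resize(t["color"][200:350,60:260],(400,300))
cv2.imwrite("pics/k.png",np.hstack([a,b])[:,:,::-1])
E
python3 go.py 0.5125 0.278 0.100 -22.1
```

```text
t 2.95 pos [0.5066 0.287  0.1042] [ 1.7988e+02  2.0000e-02 -2.2080e+01] F [0.2 0.5 0.6] open 0.0523 0.0
shares [0.01109 0.00767 0.00525] turn 0.0003
```

View pics/k.png

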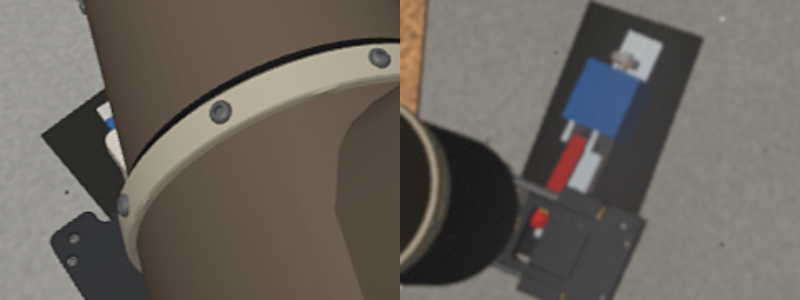

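The top view shows the fingers either side of the knob, seen through the gripper at (540,215) in the crop. Correcting by the measured residual, then closing.

Call:
send_rows([
  [[0.011,0.0077,0.005],0],
  [[0.011,0.0077,0.005],0],
  [[0.011,0.0077,0.005],0],
  [[0.011,0.0077,0.005],0],
  [[0.011,0.0077,0.005],0],
])

```text
clock: 3.37
tool_pos: [0.5128, 0.2786, 0.1014]
orientation: [-179.9, -0.0, -22.1]
force: [-0.1, -0.3, -0.6]
opening: 0.0528
gripper_force: 0.0
```

Call:
send_rows([
  [[0,0,0],0],
  [[0,0,0],0],
  [[0,0,0],0],
  [[0,0,0],0],
  [[0,0,0],0],
], gripper=0.1)

```text
clock: 3.78
tool_pos: [0.5124, 0.2783, 0.1004]
orientation: [180.0, 0.0, -22.1]
force: [-0.2, 0.1, -0.4]
opening: 0.0245
gripper_force: 0.0
```

Call:
send_rows([
  [[0,0,0],0],
  [[0,0,0],0],
  [[0,0,0],0],
  [[0,0,0],0],
  [[0,0,0],0],
])

```text
clock: 4.2
tool_pos: [0.5124, 0.2782, 0.1003]
orientation: [180.0, 0.0, -22.1]
force: [-1.2, 0.4, -0.2]
opening: 0.0159
gripper_force: 30.0
```

Call:
send_rows([
  [[0.0003,0,-0.0065],0],
  [[0.001,0,-0.013],0],
  [[0.0023,0,-0.0193],0],
  [[0.0041,0,-0.0256],0],
  [[0.0064,0,-0.0316],0],
])

```text
clock: 4.62
tool_pos: [0.5173, 0.2762, 0.1263]
orientation: [-180.0, 0.0, -22.1]
force: [1.2, -0.8, -4.6]
opening: 0.0159
gripper_force: 30.0
```

Call:
send_rows([
  [[0.0028,0,-0.0059],0],
  [[0.006,0,-0.0115],0],
  [[0.0097,0,-0.0169],0],
  [[0.0138,0,-0.0219],0],
  [[0.0182,0,-0.0266],0],
])

```text
clock: 5.03
tool_pos: [0.5307, 0.2707, 0.1473]
orientation: [180.0, 0.0, -22.1]
force: [-2.6, 1.2, -3.4]
opening: 0.0161
gripper_force: 30.0
```

Call:
send_rows([
  [[0,0,0],0],
  [[0,0,0],0],
  [[0,0,0],0],
  [[0,0,0],0],
  [[0,0,0],0],
])

```text
clock: 5.45
tool_pos: [0.5304, 0.2708, 0.1467]
orientation: [180.0, 0.0, -22.1]
force: [-1.1, 0.4, -2.3]
opening: 0.0158
gripper_force: 30.0
```

```bash
python3 go.py 0.6051 0.2406 0.079 -22.1; python3 - <<'E'
from h import *
s=ctrl.snapshot("side");t=ctrl.snapshot("top")
a=cv2.resize(s["color"][300:480,150:390],(400,300));b=cv2.resize(t["color"][200:350,60:260],(400,300))
cv2.imwrite("pics/k2.png",np.hstack([a,b])[:,:,::-1])
E
```

```text
t 5.45 pos [0.5304 0.2708 0.1467] [ 1.7997e+02  2.0000e-02 -2.2080e+01] F [-1.1  0.4 -2.3] open 0.0158 30.0
shares [ 1.0068e-01 -9.0000e-05  8.4580e-02] turn 0.0002
```

View pics/k2.png

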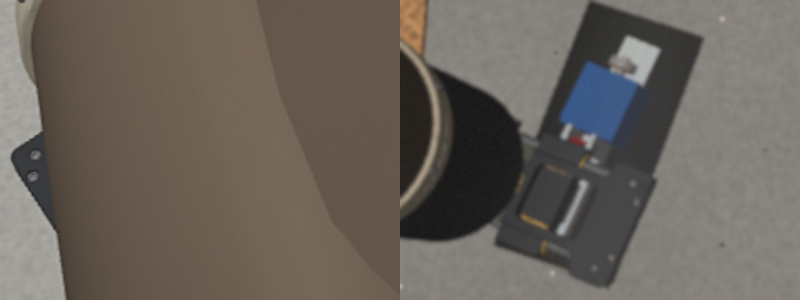

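The block hasn't moved and the handle came up. Releasing, rising, and refitting the head in the top view.

Call:
send_rows([
  [[0,0,0],0],
  [[0,0,0],0],
  [[0,0,0],0],
  [[0,0,0],0],
  [[0,0,0],0],
], gripper=0.8)

```text
clock: 5.97
tool_pos: [0.531, 0.2709, 0.1473]
orientation: [-180.0, -0.0, -22.1]
force: [0.1, 0.3, -0.2]
opening: 0.0435
gripper_force: 0.0
```

Call:
send_rows([
  [[0,0,-0.03],0],
  [[0,0,-0.06],0],
  [[0,0,-0.09],0],
  [[0,0,-0.12],0],
  [[0,0,-0.12],0],
])

```text
clock: 6.38
tool_pos: [0.5327, 0.272, 0.2485]
orientation: [-179.6, -0.3, -22.0]
force: [0.5, 0.6, 0.3]
opening: 0.0697
gripper_force: 0.0
```

```bash
cat > hf.py <<'E'
from fit import *
def blue(p,uv,R=60):
    r,g,b=col(p); return near((b>r*1.4)&(b>g*1.2)&(b>50),uv,R)
def hfit(ps,ms,q0,z=None):
    """block pose (x,y,yaw[,z]) from blue masks; block only"""
    n=len(q0)
    def cost(q):
        B=[place(BLK,q[0],q[1],q[2],z if n==3 else q[3])]
        return sum(np.abs(sil(p,B)-m).sum()/m.sum() for p,m in zip(ps,ms))
    S=np.vstack([np.zeros(n),np.diag([.006,.006,.1,.006][:n])])+q0
    r=minimize(cost,q0,method="Nelder-Mead",options=dict(initial_simplex=S,xatol=1e-5)); return r.x,r.fun
E
python3 - <<'E'
from hf import *
s=ctrl.snapshot("side");t=ctrl.snapshot("top")
m=blue(t,(160,260));print(m.sum(),blue(s,(245,385)).sum())
for q in ([.6051,.2406,-.386],[.608,.238,-.35]): print(hfit([t],[m],np.array(q),.004))
print(np.mean(np.argwhere(m),0))
E
python3 go.py 0.6051 0.2406 0.079 -22.1
```

```text
999 0
(array([ 0.6028,  0.2484, -0.3876]), np.float64(0.22531943708414295))
(array([ 0.6035,  0.2497, -0.356 ]), np.float64(0.23142750593730985))
[251.2462 158.8609]
t 6.48 pos [0.5311 0.2712 0.2442] [-1.7985e+02 -6.0000e-02 -2.2090e+01] F [ 0.2 -0.6 -0.4] open 0.0702 0.0
shares [0.10011 0.00059 0.20654] turn 0.0001
```

The mask misses the block's dark side face, which biases the fit. Loosening the threshold.

```bash
sed -i 's/(b>r\*1.4)&(b>g\*1.2)&(b>50)/(b>r*1.35)\&(b>g*1.15)\&(b>22)/' hf.py
python3 - <<'E'
from hf import *
t=ctrl.snapshot("top")
m=blue(t,(162,255),45);print(m.sum())
q,f=hfit([t],[m],np.array([.6051,.2406,-.386]),.004); print(q,np.degrees(q[2]),f)
print(t["color"][250,160],t["color"][252,181:190].tolist())
im=t["color"][200:300,100:230].copy(); im[m[200:300,100:230]]=(255,255,0)
im=np.hstack([t["color"][200:300,100:230],im]); im=cv2.resize(im,None,fx=3,fy=3,interpolation=0)
h=cv2.convexHull(proj(t,place(BLK,*q,.004)).astype(np.float32))[:,0]
cv2.polylines(im,[((h-[100,200]+.5)*3).astype(np.int32)],True,(0,255,0),1)
cv2.imwrite("pics/m.png",im[:,:,::-1])
E
```

```text
1019
[ 0.601   0.2445 -0.3928] -22.5069681198973 0.1992457041697935
[ 61  90 135] [[52, 57, 69], [55, 59, 68], [58, 58, 62], [60, 60, 59], [57, 57, 56], [60, 59, 58], [58, 58, 57], [58, 58, 56], [58, 57, 57]]
```

View pics/m.png

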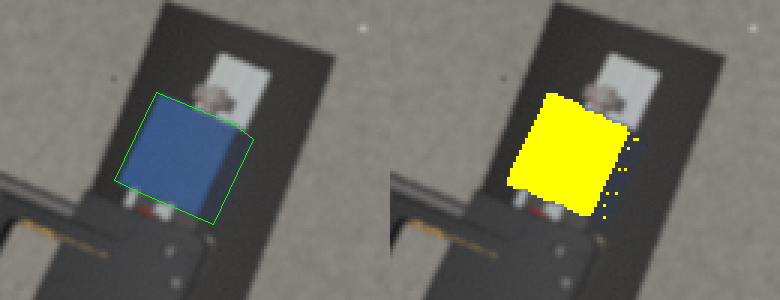

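The mask is just the bright top face, so I'll fit that plane (z = 0.050) instead.

```bash
cat >> hf.py <<'E'
TOP=box(-.025,.025,-.022,.022,.0459,.046)
def tblue(p,uv,R=45):
    r,g,b=col(p); m=near((b>r*1.4)&(b>g*1.2)&(b>80),uv,R).astype(np.uint8)
    return cv2.morphologyEx(m,cv2.MORPH_OPEN,np.ones((3,3),np.uint8))>0
def topfit(t,uv,z):
    """z: underside height; refined by centre and orientation of the top face"""
    m=tblue(t,uv); c=cv2.findContours(m.astype(np.uint8),cv2.RETR_EXTERNAL,cv2.CHAIN_APPROX_NONE)[0]
    c=max(c,key=len)[:,0].astype(float); X=np.array([onz(t,u,z+.046)[:2] for u in c]).astype(np.float32)
    return cv2.minAreaRect(X*1000), m
def tfit(t,m,q0,z):
    cost=lambda q: np.abs(sil(t,[place(TOP,*q,z)])-m).sum()/m.sum()
    S=np.vstack([np.zeros(3),np.diag([.006,.006,.1])])+q0
    r=minimize(cost,q0,method="Nelder-Mead",options=dict(initial_simplex=S,xatol=1e-5)); return r.x,r.fun
E
python3 - <<'E'
from hf import *
t=ctrl.snapshot("top")
r,m=topfit(t,(162,255),.004); print(r,m.sum())
q,f=tfit(t,m,np.array([.6051,.2406,-.386]),.004); print(q,np.degrees(q[2]),f)
E
```

```text
((599.9804077148438, 242.1456298828125), (46.16438293457031, 50.963417053222656), 67.76890563964844) 967
[ 0.5997  0.2421 -0.3842] -22.015676129537006 0.05688504977999473
```

Call:
send_rows([
  [[0.03,0,0],0],
  [[0.06,0,0],0],
  [[0.0935,0.0014,0],0],
  [[0.0935,0.0014,0],0],
  [[0.0935,0.0014,0],0],
])

```text
clock: 7.0
tool_pos: [0.6, 0.2406, 0.2408]
orientation: [179.9, 0.1, -22.2]
force: [-0.9, 0.5, 0.6]
opening: 0.0699
gripper_force: 0.0
```

Call:
send_rows([
  [[0,0,0.03],0],
  [[0,0,0.06],0],
  [[0,0,0.09],0],
  [[0,0,0.12],0],
  [[0,0,0.12],0],
])

```text
clock: 7.42
tool_pos: [0.5962, 0.2403, 0.1413]
orientation: [179.6, 0.3, -22.1]
force: [-1.2, -0.5, -1.6]
opening: 0.0702
gripper_force: 0.0
```

```bash
python3 go.py 0.6 0.242 0.079 -22; python3 - <<'E'
from hf import *
t=ctrl.snapshot("top");s=ctrl.snapshot("side"); save(t,"t3")
a=s["color"][240:480,80:400];b=t["color"][160:340,60:300]
cv2.imwrite("pics/g.png",np.hstack([cv2.resize(a,(400,300)),cv2.resize(b,(400,300))])[:,:,::-1])
E
```

```text
t 7.42 pos [0.5962 0.2403 0.1413] [179.58   0.32 -22.13] F [-1.2 -0.5 -1.6] open 0.0702 0.0
shares [ 0.0036  -0.00374  0.07783] turn -0.0014
```

View pics/g.png

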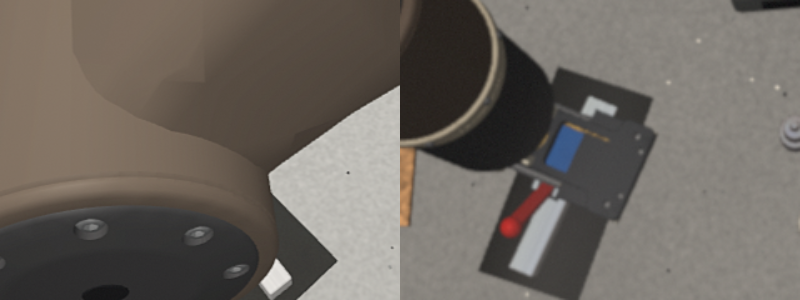

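The handle stands raised and clear of the gripper body (knob at (510,227) in the crop), and the block sits between the fingers. Descending.

Call:
send_rows([
  [[0.001,-0.001,0.02],0],
  [[0.001,-0.001,0.04],0],
  [[0.001,-0.001,0.05],0],
  [[0.001,-0.001,0.05],0],
  [[0.001,-0.001,0.05],0],
])

```text
clock: 7.93
tool_pos: [0.601, 0.2424, 0.108]
orientation: [-180.0, -0.0, -22.1]
force: [0.4, 0.1, 0.6]
opening: 0.0703
gripper_force: 0.0
```

```bash
python3 go.py 0.6 0.242 0.079 -22
```

```text
t 7.93 pos [0.601  0.2424 0.108 ] [-1.7997e+02 -4.0000e-02 -2.2070e+01] F [0.4 0.1 0.6] open 0.0703 0.0
shares [-0.00093  0.00089  0.03625] turn -0.0007
```

Call:
send_rows([
  [[-0.001,0.001,0.012],0],
  [[-0.001,0.001,0.024],0],
  [[-0.001,0.001,0.036],0],
  [[-0.001,0.001,0.036],0],
  [[-0.001,0.001,0.036],0],
])

```text
clock: 8.35
tool_pos: [0.5992, 0.2413, 0.0771]
orientation: [179.9, 0.1, -22.1]
force: [-0.3, 0.4, -0.6]
opening: 0.0699
gripper_force: 0.0
```

Call:
send_rows([
  [[0,0,0],0],
  [[0,0,0],0],
  [[0,0,0],0],
  [[0,0,0],0],
  [[0,0,0],0],
], gripper=0.3)

```text
clock: 8.77
tool_pos: [0.5999, 0.242, 0.0785]
orientation: [-179.9, -0.0, -22.1]
force: [0.2, 0.7, 0.1]
opening: 0.0439
gripper_force: 30.0
```

Call:
send_rows([
  [[0,0,0],0],
  [[0,0,0],0],
  [[0,0,0],0],
  [[0,0,0],0],
  [[0,0,0],0],
])

```text
clock: 9.18
tool_pos: [0.5999, 0.2419, 0.0785]
orientation: [-180.0, -0.0, -22.1]
force: [0.1, 1.6, 3.0]
opening: 0.0437
gripper_force: 30.0
```

Call:
send_rows([
  [[0,0,-0.01],0],
  [[0,0,-0.02],0],
  [[0,0,-0.03],0],
  [[0,0,-0.03],0],
  [[0,0,-0.03],0],
])

```text
clock: 9.6
tool_pos: [0.5997, 0.2417, 0.1027]
orientation: [-179.9, -0.0, -22.1]
force: [-0.0, -0.3, -7.6]
opening: 0.0437
gripper_force: 30.0
```

```bash
python3 go.py 0.6 0.242 0.079 -22
```

```text
t 9.6 pos [0.5997 0.2417 0.1027] [-1.7995e+02 -2.0000e-02 -2.2100e+01] F [-0.  -0.3 -7.6] open 0.0437 30.0
shares [ 0.00025 -0.00045  0.02965] turn -0.0011
```

Call:
send_rows([
  [[0,0,-0.03],0],
  [[0,0,-0.065],0],
  [[0,0,-0.1],0],
  [[0,0,-0.14],0],
  [[0,0,-0.17],0],
])

```text
clock: 10.02
tool_pos: [0.5995, 0.2415, 0.2401]
orientation: [-180.0, -0.0, -22.1]
force: [0.7, 1.2, -5.5]
opening: 0.0439
gripper_force: 30.0
```

Call:
send_rows([
  [[0.012,0.026,0],0],
  [[0.03,0.062,0],0],
  [[0.048,0.1,0],0],
  [[0.066,0.138,0],0],
  [[0.0864,0.18,0],0],
])

```text
clock: 10.43
tool_pos: [0.6087, 0.0812, 0.2375]
orientation: [180.0, 0.1, -22.0]
force: [1.5, -0.5, -6.0]
opening: 0.0439
gripper_force: 30.0
```

Call:
send_rows([
  [[0.0173,0.036,0],0],
  [[0.0346,0.072,0],0],
  [[0.0518,0.108,0],0],
  [[0.069,0.144,0],0],
  [[0.0864,0.18,0],0],
])

```text
clock: 10.85
tool_pos: [0.6186, -0.0787, 0.2375]
orientation: [180.0, 0.1, -22.1]
force: [1.0, 1.3, -7.6]
opening: 0.0439
gripper_force: 30.0
```

```bash
python3 go.py 0.63 -0.235 0.22 -19.6
```

```text
t 10.85 pos [ 0.6186 -0.0787  0.2375] [ 1.7999e+02  7.0000e-02 -2.2110e+01] F [ 1.   1.3 -7.6] open 0.0439 30.0
shares [0.08673 0.17566 0.02187] turn -0.0279
```

Call:
send_rows([
  [[0.02,0.041,0],-0.006],
  [[0.04,0.082,0.005],-0.012],
  [[0.06,0.122,0.01],-0.018],
  [[0.076,0.154,0.015],-0.024],
  [[0.0867,0.1757,0.02],-0.028],
])

```text
clock: 11.27
tool_pos: [0.6299, -0.2363, 0.2209]
orientation: [180.0, 0.1, -19.7]
force: [0.9, 1.7, -7.3]
opening: 0.0438
gripper_force: 30.0
```

Call:
send_rows([
  [[0,0,0],0],
  [[0,0,0],0],
  [[0,0,0],0],
  [[0,0,0],0],
  [[0,0,0],0],
])

```text
clock: 11.68
tool_pos: [0.6309, -0.2325, 0.2223]
orientation: [-180.0, -0.0, -19.5]
force: [-0.7, 0.2, -5.7]
opening: 0.0437
gripper_force: 30.0
```

```bash
python3 go.py 0.63 -0.235 0.22 -19.6; python3 - <<'E'
from hf import *
t=ctrl.snapshot("top");s=ctrl.snapshot("side"); save(t,"t4")
a=s["color"][0:300,240:640];b=t["color"][130:370,320:640]
cv2.imwrite("pics/d.png",np.hstack([cv2.resize(a,(400,300)),cv2.resize(b,(400,300))])[:,:,::-1])
for p in(s,t):
  for o in("coupler","dock","handle_knob","dock_foot","tongue_end"): print(o,[(np.round(np.array(q["xy"])*[640,480],1),round(q["conf"],2)) for q in ctrl.boxes_of(p,o)[:2]])
E
```

```text
t 11.68 pos [ 0.6309 -0.2325  0.2223] [-1.7999e+02 -1.0000e-02 -1.9510e+01] F [-0.7  0.2 -5.7] open 0.0437 30.0
shares [-1.00e-05  3.27e-03  2.91e-03] turn 0.001
coupler [(array([421. ,  89.1]), 0.61)]
dock [(array([408.8, 168.5]), 0.7), (array([380.5, 276.9]), 0.61)]
handle_knob [(array([428.3,  59.9]), 0.79)]
dock_foot [(array([404.3, 168.2]), 0.81)]
tongue_end [(array([415.4,  93.9]), 0.86), (array([336.8, 210.2]), 0.44)]
coupler [(array([484.1, 238.2]), 0.59)]
dock [(array([480.3, 275. ]), 0.57)]
handle_knob [(array([486.3, 253.7]), 0.74)]
dock_foot []
tongue_end [(array([486.8, 239.9]), 0.9)]
```

View pics/d.png

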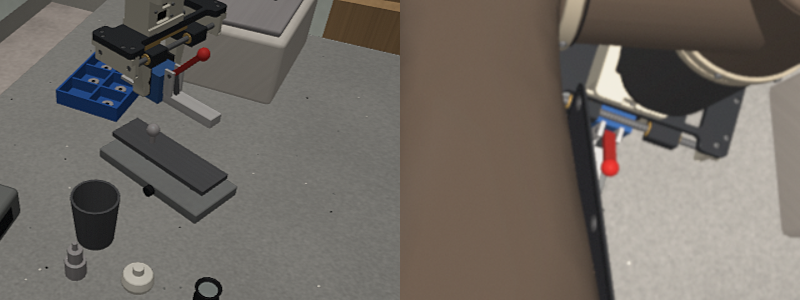

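Side view: the head is held level above the dock, handle up, tongue over the deck's -x side, ball visible at about (393,130). The arm blocks the top view. Now I'll refine the ball's centre and check the side camera's bias using the tongue I'm holding.

```bash
python3 - <<'E'
from hf import *
s=ctrl.snapshot("side");t=ctrl.snapshot("top")
o=ctrl.get_obs();p=o["tool_pos"];yaw=np.radians(o["orientation"][2]);print(p,o["orientation"])
t0=cv2.imread("pics/t0.png")[:,:,::-1];s0=cv2.imread("pics/s0.png")[:,:,::-1]
# ball: template = disk fit on (gray - deck)
def ball(im,uv,pic,z=.072):
    g=im.astype(float).mean(2); K,R,tt=cam(pic); X=onz(pic,uv,z); d=(R@X+tt)[2]; rad=K[0,0]*.011/d
    u,v=int(uv[0]),int(uv[1]); w=g[v-14:v+15,u-14:u+15]; yy,xx=np.mgrid[v-14:v+15,u-14:u+15]
    best=None
    for cu in np.arange(u-4,u+4.01,.25):
        for cv_ in np.arange(v-4,v+4.01,.25):
            rr=np.hypot(xx-cu,yy-cv_); a=np.clip(rad-rr+.5,0,1); b=np.clip(rr-rad-.5,0,1)*(rr<rad+4)
            sc=(a*w).sum()/a.sum()-(b*w).sum()/b.sum()
            if best is None or sc>best[0]: best=(sc,cu,cv_)
    return best,rad
bt,r1=ball(t0,(472,231),t);bs,r2=ball(s0,(393,130),s);bs2,_=ball(s["color"],(393,130),s)
print(bt,r1,bs,r2,bs2)
T=tri((s,t),(bs[1:],bt[1:]));print("tri",T,"top onz",onz(t,bt[1:],.072),"side onz",onz(s,bs[1:],.072))
print("reproj res",proj(s,T[None])-bs[1:],proj(t,T[None])-bt[1:])
# tongue in side view
z=p[2]-.0745
B=place(box(-.117,-.05,-.012,.012,0,.016),p[0],p[1],yaw,z)
r,g,b=col(s); mx=s["color"].max(2).astype(int)
pr=sil(s,[B]); roi=cv2.dilate((pr>0).astype(np.uint8),np.ones((15,15)))
print("tongue gray", [s["color"][int(v),int(u)].tolist() for u,v in proj(s,place(np.array([[-.1,0,.016],[-.117,0,.008]]),p[0],p[1],yaw,z))], proj(s,place(np.array([[-.117,0,.016]]),p[0],p[1],yaw,z)))
im=cv2.resize(s["color"][40:160,370:530],None,fx=5,fy=5,interpolation=cv2.INTER_CUBIC)
off=np.array([370,40])
for A in(box(-.117,-.025,-.012,.012,0,.016),BLK):
    q=((proj(s,place(A,p[0],p[1],yaw,z))-off+.5)*5).astype(int)
    for i in range(8):
        for j in(1,2,4):
            if not i&j: cv2.line(im,tuple(map(int,q[i])),tuple(map(int,q[i|j])),(255,255,0),1)
u=(np.array(bs2[1:])-off+.5)*5; cv2.circle(im,tuple(int(v) for v in u),int(r2*5),(0,255,0),1)
cv2.imwrite("pics/al.png",im[:,:,::-1])
E
```

```text
[ 0.6307 -0.2336  0.2221] [179.999    0.003  -19.5767]
(np.float64(37.11486750316324), np.float64(471.75), np.float64(230.25)) 7.243589693464281 (np.float64(18.698242204327585), np.float64(393.25), np.float64(126.0)) 6.777017175911628 (np.float64(18.824406798547443), np.float64(393.25), np.float64(126.0))
tri [ 0.6288 -0.2328  0.0822] top onz [ 0.6313 -0.2354  0.072 ] side onz [ 0.6333 -0.2456  0.072 ]
reproj res [[-0.3292 -0.0677]] [[0.1081 0.3429]]
tongue gray [[149, 146, 142], [76, 75, 73]] [[456.2057 115.6299]]
```

View pics/al.png

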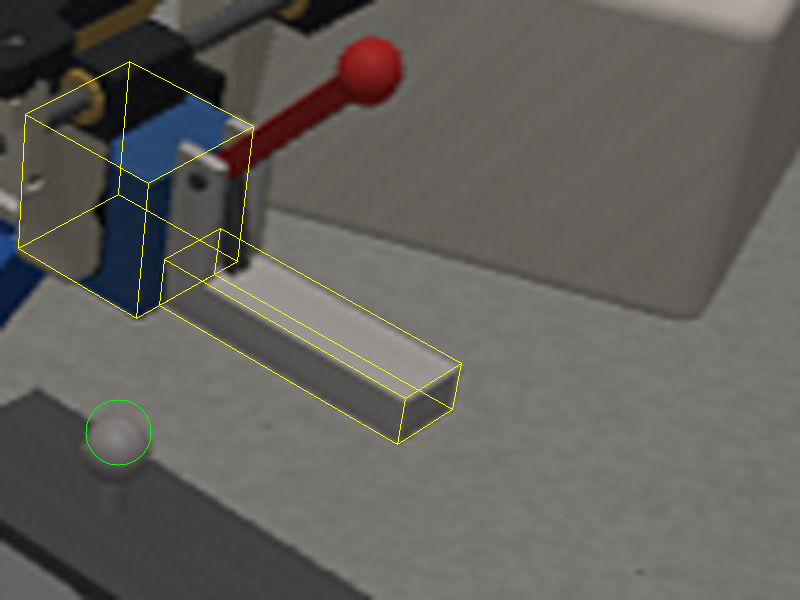

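The head's predicted wireframe matches the picture to about 1 px, so the side camera is unbiased here. The ball actually centres near (117,444) in the crop, i.e. pixel (392.9,128.3), so the automatic circle was 2 px too high.

```bash
python3 - <<'E'
from hf import *
s=ctrl.snapshot("side");t=ctrl.snapshot("top")
t0=cv2.imread("pics/t0.png");s0=s["color"]
for bs in((392.9,128.3),(392.9,128.8),(392.9,127.8)):
    T=tri((s,t),(bs,(471.8,230.3)));print(T,"res",proj(s,T[None])-bs,proj(t,T[None])-[471.8,230.3])
for z in(.066,.070,.074,.078): print(z,"top",onz(t,(471.8,230.3),z)[:2],"side",onz(s,(392.9,128.3),z)[:2])
# ball edges: profiles
g=s0.astype(int).mean(2); print("side row128",g[128,380:406].astype(int)); print("side col393",g[115:145,393].astype(int))
g=t0.astype(int).mean(2); print("top row230",g[230,458:486].astype(int)); print("top col472",g[216:246,472].astype(int))
E
```

```text
[ 0.6299 -0.2346  0.0762] res [[-0.3765 -0.0776]] [[0.1234 0.3919]]
[ 0.63   -0.2349  0.0749] res [[-0.4294 -0.0887]] [[0.1406 0.447 ]]
[ 0.6297 -0.2342  0.0775] res [[-0.3237 -0.0666]] [[0.1062 0.3369]]
0.066 top [ 0.6324 -0.2371] side [ 0.6342 -0.2472]
0.07 top [ 0.6317 -0.2361] side [ 0.6322 -0.2423]
0.074 top [ 0.6309 -0.235 ] side [ 0.6303 -0.2373]
0.078 top [ 0.6301 -0.2339] side [ 0.6283 -0.2324]
side row128 [ 64  65  65  66  65  64  72  92 103 109 114 119 123 127 124 113 109 107
  97  87 105 118 116 116 116 116]
side col393 [118 115 114 115 114 115 113 113 115 125 123 130 135 127 119 109 100  89
  77  65  56  54  66  64  63  63  61  63  64  63]
top row230 [ 76  75  77  77  76  74  77  90 105 116 123 129 137 140 143 144 140 135
 126 117 102  80  74  77  75  75  76  75]
top col472 [ 76  75  73  75  74  74  74  80  96 113 122 130 133 140 143 144 139 132
 125 117 107  91  75  74  75  75  76  74  75  75]
```

```bash
python3 go.py 0.63 -0.235 0.165 -19.6
```

```text
t 12.48 pos [ 0.6307 -0.2335  0.2221] [-180.      0.    -19.58] F [ 0.  -0.3 -6.9] open 0.0435 30.0
shares [-0.00027  0.00203  0.07139] turn 0.0003
```

Call:
send_rows([
  [[0,0.002,0.015],0],
  [[0,0.002,0.03],0],
  [[0,0.002,0.045],0],
  [[0,0.002,0.06],0],
  [[-0.0003,0.002,0.0714],0],
])

```text
clock: 12.9
tool_pos: [0.6292, -0.2348, 0.1624]
orientation: [180.0, 0.1, -19.6]
force: [-1.0, 0.7, -6.8]
opening: 0.0443
gripper_force: 30.0
```

Call:
send_rows([
  [[0,0,0],0],
  [[0,0,0],0],
  [[0,0,0],0],
  [[0,0,0],0],
  [[0,0,0],0],
])

```text
clock: 13.32
tool_pos: [0.6305, -0.235, 0.1659]
orientation: [-180.0, -0.1, -19.6]
force: [-0.9, 0.3, -5.9]
opening: 0.0436
gripper_force: 30.0
```

```bash
python3 go.py 0.63 -0.235 0.156 -19.6
```

```text
t 13.32 pos [ 0.6305 -0.235   0.1659] [-1.7998e+02 -8.0000e-02 -1.9570e+01] F [-0.9  0.3 -5.9] open 0.0436 30.0
shares [-0.00054  0.00019  0.01235] turn 0.0004
```

Lowering slowly over the ball and watching the force.

Call:
send_rows([
  [[-0.0004,0,0.0025],0],
  [[-0.0004,0,0.005],0],
  [[-0.0004,0,0.0075],0],
  [[-0.0004,0,0.01],0],
  [[-0.0004,0,0.0112],0],
])

```text
clock: 13.73
tool_pos: [0.6295, -0.2348, 0.1556]
orientation: [180.0, 0.0, -19.6]
force: [-0.2, -0.5, -6.6]
opening: 0.0439
gripper_force: 30.0
```

Call:
send_rows([
  [[0,0,0.0005],0],
  [[0,0,0.001],0],
  [[0,0,0.0015],0],
  [[0,0,0.002],0],
  [[0,0,0.0025],0],
])

```text
clock: 14.15
tool_pos: [0.6298, -0.2348, 0.1541]
orientation: [-180.0, -0.0, -19.6]
force: [-0.1, -0.1, -7.1]
opening: 0.0441
gripper_force: 30.0
```

```bash
python3 go.py 0.63 -0.235 0.150 -19.6
```

```text
t 14.15 pos [ 0.6298 -0.2348  0.1541] [-1.800e+02 -1.000e-02 -1.957e+01] F [-0.1 -0.1 -7.1] open 0.0441 30.0
shares [3.2e-04 9.0e-05 5.1e-03] turn 0.0003
```

Call:
send_rows([
  [[0,0,0.0005],0],
  [[0,0,0.001],0],
  [[0,0,0.0015],0],
  [[0,0,0.002],0],
  [[0,0,0.0025],0],
])

```text
clock: 14.57
tool_pos: [0.6297, -0.2348, 0.152]
orientation: [-180.0, -0.0, -19.6]
force: [0.5, 0.5, -5.7]
opening: 0.0438
gripper_force: 30.0
```

Call:
send_rows([
  [[0,0,0.0005],0],
  [[0,0,0.001],0],
  [[0,0,0.0015],0],
  [[0,0,0.002],0],
  [[0,0,0.0025],0],
])

```text
clock: 14.98
tool_pos: [0.6297, -0.2348, 0.15]
orientation: [180.0, 0.0, -19.6]
force: [0.0, -0.1, -6.8]
opening: 0.0436
gripper_force: 30.0
```

Call:
send_rows([
  [[0,0,0.0008],0],
  [[0,0,0.0016],0],
  [[0,0,0.0024],0],
  [[0,0,0.0032],0],
  [[0,0,0.004],0],
])

```text
clock: 15.4
tool_pos: [0.6297, -0.2348, 0.1468]
orientation: [180.0, 0.0, -19.6]
force: [-0.2, 0.0, -7.8]
opening: 0.0438
gripper_force: 30.0
```

Call:
send_rows([
  [[0,0,0.0008],0],
  [[0,0,0.0016],0],
  [[0,0,0.0024],0],
  [[0,0,0.0032],0],
  [[0,0,0.004],0],
])

```text
clock: 15.82
tool_pos: [0.6297, -0.2348, 0.1436]
orientation: [-180.0, -0.0, -19.6]
force: [-0.6, -0.1, -7.0]
opening: 0.0437
gripper_force: 30.0
```

Call:
send_rows([
  [[0,0,0.0005],0],
  [[0,0,0.001],0],
  [[0,0,0.0015],0],
  [[0,0,0.002],0],
  [[0,0,0.0025],0],
])

```text
clock: 16.23
tool_pos: [0.6297, -0.2348, 0.1416]
orientation: [180.0, -0.0, -19.6]
force: [0.2, 0.5, -7.4]
opening: 0.0436
gripper_force: 30.0
```

Call:
send_rows([
  [[0,0,0.0005],0],
  [[0,0,0.001],0],
  [[0,0,0.0015],0],
  [[0,0,0.002],0],
  [[0,0,0.0025],0],
])

```text
clock: 16.65
tool_pos: [0.6297, -0.2348, 0.1396]
orientation: [-180.0, -0.0, -19.6]
force: [-0.3, -0.0, -6.8]
opening: 0.0436
gripper_force: 30.0
```

Call:
send_rows([
  [[0,0,0.0005],0],
  [[0,0,0.001],0],
  [[0,0,0.0015],0],
  [[0,0,0.002],0],
  [[0,0,0.0025],0],
])

```text
clock: 17.07
tool_pos: [0.6297, -0.2349, 0.1377]
orientation: [180.0, -0.0, -19.6]
force: [1.0, -0.4, -4.3]
opening: 0.0438
gripper_force: 30.0
```

Call:
send_rows([
  [[0,0,0.0005],0],
  [[0,0,0.001],0],
  [[0,0,0.0015],0],
  [[0,0,0.002],0],
  [[0,0,0.0025],0],
])

```text
clock: 17.48
tool_pos: [0.6298, -0.2349, 0.1366]
orientation: [180.0, -0.0, -19.6]
force: [-4.6, 1.9, 6.6]
opening: 0.0441
gripper_force: 30.0
```

The brake cup engaged at TCP about 0.138 with a load of about 13 N, as expected, so home should be near 0.125.

Call:
send_rows([
  [[0,0,0.0005],0],
  [[0,0,0.001],0],
  [[0,0,0.0015],0],
  [[0,0,0.002],0],
  [[0,0,0.0025],0],
])

```text
clock: 17.9
tool_pos: [0.6298, -0.2349, 0.1348]
orientation: [180.0, -0.1, -19.6]
force: [-4.2, 2.2, 6.9]
opening: 0.0436
gripper_force: 30.0
```

Call:
send_rows([
  [[0,0,0.0005],0],
  [[0,0,0.001],0],
  [[0,0,0.0015],0],
  [[0,0,0.002],0],
  [[0,0,0.0025],0],
])

```text
clock: 18.32
tool_pos: [0.6299, -0.2349, 0.1328]
orientation: [180.0, -0.1, -19.5]
force: [-4.2, 3.3, 7.1]
opening: 0.0437
gripper_force: 30.0
```

```bash
python3 go.py 0.6297 -0.2348 0.125 -19.6
```

```text
t 18.32 pos [ 0.6299 -0.2349  0.1328] [ 1.7999e+02 -6.0000e-02 -1.9550e+01] F [-4.2  3.3  7.1] open 0.0437 30.0
shares [-2.20e-04 -6.00e-05  9.81e-03] turn 0.0006
```

Call:
send_rows([
  [[0,0,0.0005],0],
  [[0,0,0.001],0],
  [[0,0,0.0015],0],
  [[0,0,0.002],0],
  [[0,0,0.0025],0],
])

```text
clock: 18.73
tool_pos: [0.6299, -0.2349, 0.1309]
orientation: [180.0, -0.1, -19.6]
force: [-4.2, 1.5, 6.8]
opening: 0.0441
gripper_force: 30.0
```

Call:
send_rows([
  [[0,0,0.0004],0],
  [[0,0,0.0008],0],
  [[0,0,0.0012],0],
  [[0,0,0.0016],0],
  [[0,0,0.002],0],
])

```text
clock: 19.15
tool_pos: [0.6299, -0.2349, 0.1292]
orientation: [180.0, -0.1, -19.6]
force: [-3.4, 2.8, 7.2]
opening: 0.044
gripper_force: 30.0
```

Call:
send_rows([
  [[0,0,0.0003],0],
  [[0,0,0.0006],0],
  [[0,0,0.0009],0],
  [[0,0,0.0012],0],
  [[0,0,0.0012],0],
])

```text
clock: 19.57
tool_pos: [0.6298, -0.2349, 0.1283]
orientation: [180.0, -0.1, -19.6]
force: [-5.0, 3.0, 6.5]
opening: 0.0442
gripper_force: 30.0
```

Call:
send_rows([
  [[0,0,0.0003],0],
  [[0,0,0.0006],0],
  [[0,0,0.001],0],
  [[0,0,0.001],0],
  [[0,0,0.001],0],
])

```text
clock: 19.98
tool_pos: [0.6299, -0.2349, 0.1275]
orientation: [180.0, -0.1, -19.5]
force: [-4.7, 3.2, 6.2]
opening: 0.0437
gripper_force: 30.0
```

Call:
send_rows([
  [[0,0,0.0003],0],
  [[0,0,0.0006],0],
  [[0,0,0.001],0],
  [[0,0,0.001],0],
  [[0,0,0.001],0],
])

```text
clock: 20.4
tool_pos: [0.6299, -0.2349, 0.1267]
orientation: [180.0, -0.1, -19.6]
force: [-4.9, 2.4, 7.1]
opening: 0.0434
gripper_force: 30.0
```

Call:
send_rows([
  [[0,0,0.0003],0],
  [[0,0,0.0006],0],
  [[0,0,0.001],0],
  [[0,0,0.001],0],
  [[0,0,0.001],0],
])

```text
clock: 20.82
tool_pos: [0.6299, -0.2349, 0.1258]
orientation: [180.0, -0.1, -19.6]
force: [-2.9, 2.1, 7.0]
opening: 0.0442
gripper_force: 30.0
```

Call:
send_rows([
  [[0,0,0.0002],0],
  [[0,0,0.0004],0],
  [[0,0,0.0006],0],
  [[0,0,0.0006],0],
  [[0,0,0.0006],0],
])

```text
clock: 21.23
tool_pos: [0.6299, -0.2349, 0.1253]
orientation: [180.0, -0.1, -19.6]
force: [-4.9, 2.5, 6.3]
opening: 0.0437
gripper_force: 30.0
```

Call:
send_rows([
  [[0,0,0.0003],0],
  [[0,0,0.0006],0],
  [[0,0,0.0008],0],
  [[0,0,0.0008],0],
  [[0,0,0.0008],0],
])

```text
clock: 21.65
tool_pos: [0.6299, -0.2349, 0.1247]
orientation: [180.0, -0.1, -19.6]
force: [-4.7, 2.1, 6.4]
opening: 0.0441
gripper_force: 30.0
```

Call:
send_rows([
  [[0,0,0.0002],0],
  [[0,0,0.0004],0],
  [[0,0,0.0006],0],
  [[0,0,0.0006],0],
  [[0,0,0.0006],0],
])

```text
clock: 22.07
tool_pos: [0.6299, -0.2349, 0.1243]
orientation: [180.0, -0.1, -19.6]
force: [-4.6, 3.7, 5.8]
opening: 0.0437
gripper_force: 30.0
```

Call:
send_rows([
  [[0,0,0.0003],0],
  [[0,0,0.0006],0],
  [[0,0,0.0008],0],
  [[0,0,0.0008],0],
  [[0,0,0.0008],0],
])

```text
clock: 22.48
tool_pos: [0.6299, -0.2349, 0.1239]
orientation: [180.0, -0.1, -19.5]
force: [-4.0, 2.5, 8.0]
opening: 0.044
gripper_force: 30.0
```

Call:
send_rows([
  [[0,0,0.0002],0],
  [[0,0,0.0004],0],
  [[0,0,0.0006],0],
  [[0,0,0.0006],0],
  [[0,0,0.0006],0],
])

```text
clock: 22.9
tool_pos: [0.6299, -0.2349, 0.1237]
orientation: [180.0, -0.1, -19.5]
force: [-5.8, 3.1, 10.0]
opening: 0.0439
gripper_force: 30.0
```

Call:
send_rows([
  [[0,0,0.0002],0],
  [[0,0,0.0004],0],
  [[0,0,0.0004],0],
  [[0,0,0.0004],0],
  [[0,0,0.0004],0],
])

```text
clock: 23.32
tool_pos: [0.6299, -0.2349, 0.1236]
orientation: [180.0, -0.1, -19.5]
force: [-6.2, 4.1, 11.6]
opening: 0.0438
gripper_force: 30.0
```

The load has climbed to about 18.5 N and the TCP has stopped moving, so the head is home. Releasing and rising.

Call:
send_rows([
  [[0,0,0],0],
  [[0,0,0],0],
  [[0,0,0],0],
  [[0,0,0],0],
  [[0,0,0],0],
], gripper=0.8)

```text
clock: 23.73
tool_pos: [0.6299, -0.2349, 0.1215]
orientation: [180.0, -0.0, -19.6]
force: [0.5, 0.4, 0.5]
opening: 0.0683
gripper_force: 0.0
```

Call:
send_rows([
  [[0,0,0],0],
  [[0,0,-0.01],0],
  [[0,0,-0.03],0],
  [[0,0,-0.06],0],
  [[0,0,-0.1],0],
])

```text
clock: 24.15
tool_pos: [0.6286, -0.2346, 0.2008]
orientation: [180.0, 0.2, -19.6]
force: [1.4, -0.1, -0.1]
opening: 0.07
gripper_force: 0.0
```

Call:
send_rows([
  [[0,0,-0.03],0],
  [[0,0,-0.06],0],
  [[0,0,-0.07],0],
  [[0,0,-0.07],0],
  [[0,0,-0.07],0],
], gripper=0)

```text
clock: 24.57
tool_pos: [0.6296, -0.2347, 0.258]
orientation: [-180.0, -0.0, -19.6]
force: [-0.5, -0.4, -0.0]
opening: 0.0421
gripper_force: 0.0
```

```bash
python3 - <<'E'
from hf import *
from scipy.optimize import minimize_scalar
s=ctrl.snapshot("side"); save(s,"s5")
r,g,b=col(s); red=near((r>2*g)&(r>2*b)&(r>60),(430,115),70)
n,L,st,_=cv2.connectedComponentsWithStats(red.astype(np.uint8)); red=L==1+st[1:,4].argmax()
d=cv2.distanceTransform(red.astype(np.uint8),cv2.DIST_L2,5); i=np.unravel_index(d.argmax(),d.shape); k=np.array([i[1],i[0]]); print("knob px",k,d.max(),red.sum())
H=(.630,-.235,np.radians(-19.57))
f=lambda th,z=.0505: np.linalg.norm(proj(s,place(np.array([[-.035-.065*np.cos(th),0,.048+.065*np.sin(th)]]),*H,z))[0]-k)
m=minimize_scalar(f,bounds=(0,1),method="bounded"); th=m.x; print("theta",th,"res px",m.fun,"knob",place(np.array([[-.035-.065*np.cos(th),0,.048+.065*np.sin(th)]]),*H,.0505))
im=cv2.resize(s["color"][60:210,350:550],None,fx=4,fy=4,interpolation=cv2.INTER_CUBIC); off=np.array([350,60])
for A in(box(-.117,-.025,-.012,.012,0,.016),BLK):
    q=((proj(s,place(A,*H,.0505))-off+.5)*4).astype(int)
    for a in range(8):
        for j in(1,2,4):
            if not a&j: cv2.line(im,tuple(map(int,q[a])),tuple(map(int,q[a|j])),(255,255,0),1)
cv2.imwrite("pics/home.png",im[:,:,::-1])
E
python3 go.py 0.630 -0.235 0.25 -19.6
```

```text
knob px [436 114] 5.6 225
theta 0.8077089282287152 res px 0.6716693829550996 knob [[ 0.5547 -0.2082  0.1455]]
t 24.62 pos [ 0.6292 -0.2346  0.2569] [-1.7999e+02  6.0000e-02 -1.9590e+01] F [-0.5  0.7 -0.5] open 0.0385 0.0
shares [1.09e-03 8.00e-05 8.64e-03] turn 0.0002
```

View pics/home.png

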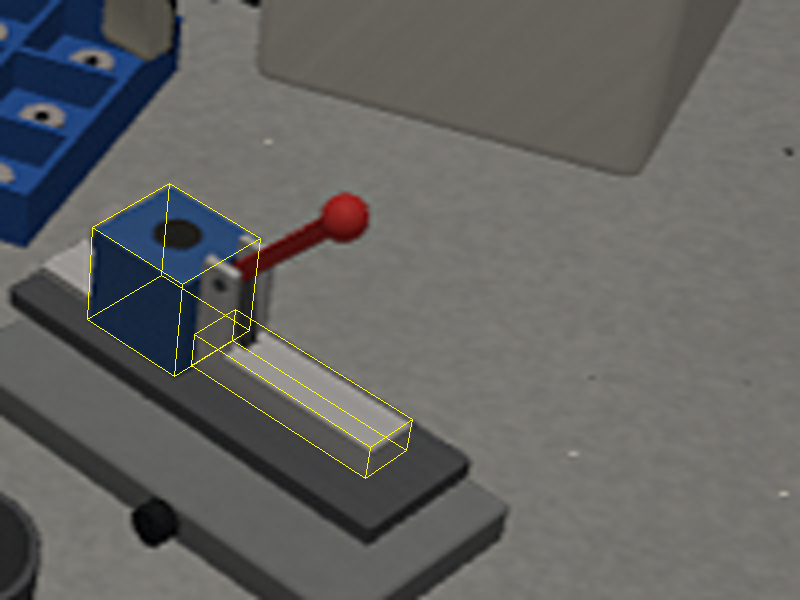

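The head sits flat on the deck, matching the wireframe (underside at 0.0505 m). The handle is at about 0.81 rad with the knob at (0.555, -0.208, 0.1455). Moving the closed fingers above the knob.

Call:
send_rows([
  [[-0.03,0,0],0],
  [[-0.06,0,0.005],0],
  [[-0.09,0,0.015],0],
  [[-0.0988,0,0.025],0],
  [[-0.0988,0,0.027],0],
])

```text
clock: 25.03
tool_pos: [0.5524, -0.2076, 0.2338]
orientation: [180.0, 0.2, -19.6]
force: [0.2, 0.2, 0.2]
opening: 0.005
gripper_force: 0.0
```

Call:
send_rows([
  [[0,0,0],0],
  [[0,0,0],0],
  [[0,0,0],0],
  [[0,0,0],0],
  [[0,0,0],0],
])

```text
clock: 25.45
tool_pos: [0.5557, -0.2085, 0.2359]
orientation: [180.0, 0.0, -19.6]
force: [0.4, 0.2, -0.5]
opening: 0.0005
gripper_force: 0.0
```

```bash
python3 go.py 0.5547 -0.2082 0.2215 -19.6
```

```text
t 25.45 pos [ 0.5557 -0.2085  0.2359] [180.     0.   -19.58] F [ 0.4  0.2 -0.5] open 0.0005 0.0
shares [-1.290e-03  3.000e-05  1.805e-02] turn 0.0002
```

Call:
send_rows([
  [[-0.0013,0,0.006],0],
  [[-0.0013,0,0.012],0],
  [[-0.0013,0,0.018],0],
  [[-0.0013,0,0.018],0],
  [[-0.0013,0,0.018],0],
])

```text
clock: 25.87
tool_pos: [0.554, -0.208, 0.2211]
orientation: [180.0, 0.1, -19.6]
force: [0.2, 0.2, -0.5]
opening: 0.0007
gripper_force: 0.0
```

Call:
send_rows([
  [[-0.0045,0,0.0047],0],
  [[-0.0085,0,0.0097],0],
  [[-0.0122,0,0.0151],0],
  [[-0.0155,0,0.0207],0],
  [[-0.0182,0,0.0266],0],
])

```text
clock: 26.28
tool_pos: [0.54, -0.203, 0.2]
orientation: [-180.0, 0.0, -19.6]
force: [-0.6, 0.1, 2.0]
opening: 0.0003
gripper_force: 0.7
```

Call:
send_rows([
  [[-0.0023,0,0.006],0],
  [[-0.0037,0,0.0107],0],
  [[-0.0048,0,0.0155],0],
  [[-0.0055,0,0.0195],0],
  [[-0.006,0,0.0235],0],
])

```text
clock: 26.7
tool_pos: [0.536, -0.2015, 0.1812]
orientation: [180.0, 0.0, -19.6]
force: [0.4, 0.4, 1.5]
opening: 0.0004
gripper_force: 0.4
```

```bash
python3 go.py 0.5358 -0.2015 0.1735 -19.6
```

```text
t 26.7 pos [ 0.536  -0.2015  0.1812] [180.     0.   -19.57] F [0.4 0.4 1.5] open 0.0004 0.4
shares [-2.90e-04  6.00e-05  9.61e-03] turn 0.0003
```

The handle follows with about 1.5 N. Finishing in small steps.

Call:
send_rows([
  [[0,0,0.001],0],
  [[0,0,0.002],0],
  [[0,0,0.003],0],
  [[0,0,0.004],0],
  [[0,0,0.005],0],
])

```text
clock: 27.12
tool_pos: [0.5361, -0.2015, 0.1777]
orientation: [-180.0, -0.0, -19.6]
force: [-0.7, 0.5, 1.1]
opening: 0.0005
gripper_force: 0.4
```

Call:
send_rows([
  [[0,0,0.0006],0],
  [[0,0,0.0012],0],
  [[0,0,0.0018],0],
  [[0,0,0.0024],0],
  [[0,0,0.003],0],
])

```text
clock: 27.53
tool_pos: [0.536, -0.2015, 0.1752]
orientation: [-180.0, -0.0, -19.6]
force: [-1.2, 0.6, 0.3]
opening: 0.0003
gripper_force: 0.4
```

Call:
send_rows([
  [[0,0,0.0004],0],
  [[0,0,0.0008],0],
  [[0,0,0.001],0],
  [[0,0,0.001],0],
  [[0,0,0.001],0],
])

```text
clock: 27.95
tool_pos: [0.536, -0.2015, 0.1744]
orientation: [-180.0, -0.0, -19.6]
force: [-0.4, 0.4, 0.1]
opening: 0.0006
gripper_force: 0.2
```

Call:
send_rows([
  [[0,0,0.0004],0],
  [[0,0,0.0008],0],
  [[0,0,0.001],0],
  [[0,0,0.001],0],
  [[0,0,0.001],0],
])

```text
clock: 28.37
tool_pos: [0.536, -0.2015, 0.1736]
orientation: [-180.0, -0.0, -19.6]
force: [-0.0, -0.5, 0.8]
opening: 0.0
gripper_force: 0.2
```

Call:
send_rows([
  [[0,0,0.0003],0],
  [[0,0,0.0006],0],
  [[0,0,0.0008],0],
  [[0,0,0.0008],0],
  [[0,0,0.0008],0],
])

```text
clock: 28.78
tool_pos: [0.536, -0.2015, 0.1729]
orientation: [180.0, -0.0, -19.6]
force: [-0.5, -0.4, 1.5]
opening: 0.0004
gripper_force: 0.2
```

Call:
send_rows([
  [[0,0,0.0003],0],
  [[0,0,0.0006],0],
  [[0,0,0.0008],0],
  [[0,0,0.0008],0],
  [[0,0,0.0008],0],
])

```text
clock: 29.2
tool_pos: [0.5361, -0.2015, 0.1724]
orientation: [-180.0, -0.0, -19.6]
force: [-1.4, 1.0, 2.5]
opening: 0.0005
gripper_force: 1.1
```

Call:
send_rows([
  [[0,0,0.0003],0],
  [[0,0,0.0006],0],
  [[0,0,0.0008],0],
  [[0,0,0.0008],0],
  [[0,0,0.0008],0],
])

```text
clock: 29.62
tool_pos: [0.536, -0.2015, 0.1719]
orientation: [180.0, -0.0, -19.6]
force: [-2.3, 0.6, 4.7]
opening: 0.0004
gripper_force: 2.5
```

Call:
send_rows([
  [[0,0,0.0003],0],
  [[0,0,0.0006],0],
  [[0,0,0.0006],0],
  [[0,0,0.0006],0],
  [[0,0,0.0006],0],
])

```text
clock: 30.03
tool_pos: [0.536, -0.2015, 0.1716]
orientation: [180.0, -0.0, -19.6]
force: [-2.2, 1.5, 5.4]
opening: 0.0006
gripper_force: 3.3
```

Call:
send_rows([
  [[0,0,-0.01],0],
  [[0,0,-0.04],0],
  [[0,0,-0.08],0],
  [[0,0,-0.12],0],
  [[0,0,-0.15],0],
])

```text
clock: 30.45
tool_pos: [0.5364, -0.2017, 0.2941]
orientation: [-180.0, -0.1, -19.6]
force: [1.0, 0.7, -0.0]
opening: 0.0007
gripper_force: 0.0
```

Call:
send_rows([
  [[0,0,0],0],
  [[0,0,0],0],
  [[0,0,0],0],
  [[0,0,0],0],
  [[0,0,0],0],
])

```text
clock: 30.87
tool_pos: [0.5356, -0.2015, 0.2899]
orientation: [180.0, 0.1, -19.6]
force: [-0.6, -0.2, 0.2]
opening: 0.0005
gripper_force: 0.0
```

```bash
python3 - <<'E'
from hf import *
from scipy.optimize import minimize_scalar
s=ctrl.snapshot("side")
r,g,b=col(s); red=near((r>2*g)&(r>2*b)&(r>60),(435,140),70)
n,L,st,_=cv2.connectedComponentsWithStats(red.astype(np.uint8)); red=L==1+st[1:,4].argmax()
d=cv2.distanceTransform(red.astype(np.uint8),cv2.DIST_L2,5); i=np.unravel_index(d.argmax(),d.shape); k=np.array([i[1],i[0]])
H=(.630,-.235,np.radians(-19.57))
f=lambda th: np.linalg.norm(proj(s,place(np.array([[-.035-.065*np.cos(th),0,.048+.065*np.sin(th)]]),*H,.0505))[0]-k)
m=minimize_scalar(f,bounds=(-.3,1),method="bounded"); print(k,d.max(),"theta",m.x,m.fun,"px at 0:",f(0))
E
python3 go.py 0.5358 -0.2015 0.1735 -19.6
```

```text
[442 147] 5.3938 theta -0.023821996647789022 0.48613027115942087 px at 0: 0.9574830404228908
t 30.92 pos [ 0.5357 -0.2015  0.2901] [ 1.7997e+02  1.1000e-01 -1.9570e+01] F [ 0.5 -0.6 -0.5] open 0.0005 0.0
shares [ 1.6000e-04 -4.0000e-05  1.4571e-01] turn 0.0003
```

```bash
python3 -c "
from plant import ctrl
print(ctrl.close_job())"
```

```text
the job is handed in; nothing more can be done
None
```

The spin head is seated on the dock's deck with its red handle pressed down (measured about 0 rad) and the gripper clear; peak load was about 18.5 N, and I handed the job in at about 31 s, but no verdict came back.

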